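# Seat the vial tray and shut the medicine case

### The arm

A 7-joint arm with a two-finger parallel gripper is mounted at the origin on the work surface. World frame = base frame: x ahead of the robot, y to its left, z up, the work surface at z = 0. Lengths are in m, angles in rad, forces in N, time in s.
With the tool pointing down it reaches from about 0.425 to 1.025 m from the base axis. Payload 3.6 kg.
Tool frame: the origin (TCP) lies at the very end of the fingers, on their centre line; the grasp point (between the pads) lies env.grasp_offset behind it (env.grasp_offset is the distance from the TCP to the grasp point, in m); z points along the fingers, y is the line along which they close (so a half turn about z gives the same grasp; the last joint's range is limited). The gripper opens to 85 mm and grips with 20 to 120 N. Pads are 22 mm wide; open, the fingers measure 114 mm over their backs; the gripper's body (76 mm by 85 mm) begins 54 mm behind the grasp point. The pads swing forward as they close: fully open they stand 13 mm farther back than shut.
Start: joints at [1.169, 0.591, 0.048, 1.609, -0.033, 0.943, -0.034], TCP at [0.22, -0.691, 0.231] pointing down, gripper open.
Joint ranges: [-2.69, 2.69], [-0.47, 2.24], [-1.27, 1.36], [0.19, 2.51], [-1.53, 4.68], [0.08, 2.07], [-3.09, 3.09]. Speed limits (rad/s): [2.57, 2.57, 3.14, 3.14, 3.14, 3.14, 3.14].

### API

Orientations are given as a unit quaternion [w, x, y, z].
In Python, from rig import env gives the robot as it stands.
- The arm moves only by the shell command python3 -m inch 'ROWS' [OPENING] [FORCE]. ROWS is a JSON list of rows, 1 to 8 of them, each of 6 numbers: dx, dy, dz in m, then a rotation vector rx, ry, rz in rad; each row shifts and turns the commanded pose from where the row before left it, along the tool's axes as they then stand; what a row does not reach is not made up. A row lasts 1/12 s, in which the tool goes at most 0.0417 m and 0.125 rad, less where a joint would pass 70% of its speed; a pose out of reach is approached as far as the arm can. OPENING is the finger opening in m, set as the command begins (- or left out keeps the last). The fingers move at their own pace and stop on an object; FORCE is the grip in N (left out, the last holds). Time passes only in rows, so rows that do not move let the fingers close. It prints the time, the measured TCP pose, the force, the opening and the grip force at its end.
- env.get_obs(): the state, without advancing time (a new reading comes with each control period).
- env.get_image(name): name is "side" or "top" or "wrist"; returns the picture (384x512x3 uint8, blue, green, red); there is no depth.
- env.camera_params(name): a dict with "vertical_fov" (degrees; the focal length in pixels is half the picture's height over the tangent of half this angle, whatever the lens; pixels are square), "cx", "cy" (the principal point, pixels), "R" (3x3) and "t" (3): a world point X has camera coordinates R X + t; the wrist camera has in their place "T_tool_cam" (4x4, takes a point from camera to tool coordinates, whose origin is the TCP and whose axes are the flange's). Camera axes: x right, y down, z forward; pixel columns grow to the right and rows downward; lengths in m; the calibration is good to about 2 mm. A picture is of the moment at which its call begins: read the wrist's pose just before it. camera_params takes no time and is no camera call.
- env.hand_in(): hands the job in; it is judged then, once.
The state is a dict: "clock": time; "q": joint angles; "joint_vel": joint speeds; "joint_torque": joint torques, N m; "ee_pos": TCP position; "eef_rot": TCP orientation; "wrist_force": force on the tool from outside, world axes, zero at the start; "moment": the same for the moment, N m; "gripper_width": finger opening in m; "finger_force": force on a finger pad.
Only numpy, scipy, OpenCV 4.12 (cv2) and the standard library are available. Lean on these libraries where they do the work, as an engineer would, in place of code of your own. Each camera call takes 0.05 s, during which the arm holds its last target. There are 200 camera calls.

### The job

The aluminium tray of vials is sticking out of the front of the open white medicine case. Slide it in until it bears firmly on the rubber stop at the back, never leaning on it hard; then push the lid forward past upright and let go, so that its own weight swings it down onto its spring catches untouched, and finally press its front lip down, gently but until it snaps fully shut. Leave the things standing around the case where they are.

Things in the scene. Friction and masses are not known exactly. Their poses are not given: they have to be found in the camera images.
- case: Fixed white plastic case, 150 deep (x) x 180 wide (y) x 80 high, open on top and at its front (-x); side and back walls 5 thick, floor 4 thick. Origin: centre of its underside; x points from the open front to the back wall, z up. Its yaw is within 0.25 rad of the robot's. Its sides carry two spring catches for the lid. More than 25 N on the case or lid is too hard.
- lid (a joint): Lid angle: 0 shut and level, 1.57 upright, 1.9 leaning fully back (stop). Starts 1.66 to 1.84, leaning away from the robot, and may sink back to the stop. Stiff damped hinge: it stays where left near upright, begins to fall by itself somewhere between 1.4 and 1.2, takes 1.5 to 6 s, and rests on the catches at about 0.11. It must not be touched from 0.95 to 0.2, where its weight alone moves it.
- lid_hinge (a point): Middle of the lid's hinge axis, which runs along the case's y at the top of the back wall: at the case's x = +75, y = 0, z = 80. The plain white lid is 217 wide, 6 thick, 0.24 to 0.37 kg, and reaches 179 from here to the end of its front lip; its outer face (the back when open) is flat. Axes turn with the lid; at 0 they match the case's.
- lid_lip (a point): Place to press: on the outer (upper, when shut) face of the lid's front lip, 166 from the hinge axis and, shut, 6 above it. The lip is a 60 wide tongue, 5 thick, 25 long, in the middle of the lid's front edge. From there, about 6 to 12 N straight down here snaps the lid past the catches to 0, where it meets a hard stop. A tray that sticks out keeps it from shutting.
- tray: Loose open aluminium tray, amber vials fixed in it, 112 (x) x 166 (y) x 63 high, 0.24 to 0.39 kg. Origin: centre of its underside, on the case's floor, 4 above the table; x as the case's. 2 to spare on each side. Starts sticking 18 to 41 out of the case. Flat front, 56 before its origin. Sliding takes 0.5 to 3 N; more than 14 N is too hard; 3 N on the stop for 0.2 s seats it (push with 6 to 11).
- stop: The tray stop inside the case, carrying a rubber bar 10 (x) x 140 (y) x 22 high across the floor. Origin: on the floor at the case's x = +67, fixed to the case; it does NOT tell where the bar is clamped. Somewhere unknown within 14 mm: a seated tray's origin ends between the case's x = -11 and +3, found only by feel. The bar does not give. Hidden once the tray is in.
- dropper_a: Small white dropper bottle, 32 across, 78 high, loose, on the table to the left of the case; leave alone. Origin: centre of its underside.
- dropper_b: Small white dropper bottle, 32 across, 78 high, loose, on the table to the left of the case; leave alone. Origin: centre of its underside.
- dropper_c: Small white dropper bottle, 32 across, 78 high, loose, on the table to the left of the case; leave alone. Origin: centre of its underside.
- carton: Paper medicine carton, 120 x 55 x 50 high, loose, at the right of the case; leave alone. Origin: centre of its underside.
- blister_a: Flat blister pack, 100 x 62 x 9 high, loose on the table; leave alone. Origin: centre of its underside.
- blister_b: Flat blister pack, 100 x 62 x 9 high, loose on the table; leave alone. Origin: centre of its underside.
- jar: Jar, 60 across, 85 high, loose, behind and to the right of the case; leave alone. Origin: centre of its underside.
There are look-alikes about, which are no part of the job. Several things have the shape of the tray; the one meant has the colours described above.

How it is judged:
On the way, in this order (a step that is already met when the one before it is completed fails the run):
1. the tray is pressed against the rubber stop with at least 3 N (contact force between tray and stop above 3 N and value of joint lid above 1.3 rad), for 0.2 s.
2. the lid, pushed past upright, has swung down by its own weight (value of joint lid below 0.2 rad), for 0.1 s.
3. the lid is snapped shut (value of joint lid below 0.025 rad), for 0.2 s.
At the end, for the whole second after the job is handed in: The lid is at rest within 0.025 rad of fully shut, and the tray lies flat on the case's floor, at rest, inside the case, its origin no farther forward than 14 mm before the middle of the case (a seated tray always is) (value of joint lid below 0.025 rad and velocity of joint lid between -0.05 and 0.05 rad/s and x of tray in the frame of case above -0.014 m and z of tray in the frame of case below 0.008 m and angle between tray's own z axis and vertical below 0.05 rad and linear speed of tray below 0.01 m/s); the robot touches nothing.
It fails at once if the tray is pushed with more than 14 N (contact force between any of the fingers, the arm and tray above 14 N).
It fails at once if the case or its lid is touched with more than 25 N (contact force between any of the fingers, the arm and case above 25 N).
It fails at once if the robot touches the lid or case while the lid is between 0.95 and 0.2 rad (value of joint lid between 0.2 and 0.95 rad and contact force between any of the fingers, the arm and case above 0.3 N).
It fails at once if a thing standing around the case is moved by more than 15 mm (distance of any of dropper_a, dropper_b, dropper_c, carton, blister_a, blister_b, jar from where it was at the start of the episode above 0.015 m).
It also fails if it takes over 72 s, if anything falls off the work surface, if the arm or the gripper's body presses on something with over 40 N, if the wrist force passes 120 N, or if a joint passes its speed limit or range.

## Working session

There is one attempt and no reset: what is moved stays moved. The work goes in short steps, Python scripts to look and compute and a shell command to move; the robot and the scene stay as the last step left them, time stands still between calls to the robot, and variables do not carry over. Pictures are saved under pics/ and viewed, at most 10 in all, crops included, and the job is handed in when it is done.

```bash
ls; mkdir -p pics; python3 - <<'E'
from rig import env
import cv2,numpy as np
a=env.get_image("side");b=env.get_image("top")
cv2.imwrite("pics/side.png",a);cv2.imwrite("pics/top.png",b)
cv2.imwrite("pics/p1.png",cv2.resize(a,(800,600)));cv2.imwrite("pics/p2.png",cv2.resize(b,(800,600)))
for n in("side","top","wrist"):print(n,env.camera_params(n))
o=env.get_obs();print(o,env.grasp_offset)
E
```

```text
pics
side {'vertical_fov': 55.45951907537057, 'cx': 253.91584801282514, 'cy': 193.98195037227646, 'R': array([[-0.6887433 , -0.72483563, -0.01568355],
       [-0.53913672,  0.52651446, -0.65735388],
       [ 0.48473113, -0.4442925 , -0.75341881]]), 't': array([0.44783116, 0.30216136, 0.6899944 ])}
top {'vertical_fov': 51.682092371181504, 'cx': 258.9406703557427, 'cy': 193.90553135990123, 'R': array([[ 0.02405497, -0.99968721,  0.00684435],
       [-0.9961264 , -0.02454738, -0.0844371 ],
       [ 0.0845787 , -0.0047867 , -0.9964053 ]]), 't': array([0.04831805, 0.54133308, 1.26920135])}
wrist {'vertical_fov': 62.30166675262402, 'cx': 261.3729704164044, 'cy': 190.17445541361093, 'T_tool_cam': array([[ 1.96479130e-04, -9.56547192e-01, -2.91577488e-01,
         7.36350934e-02],
       [ 9.99999947e-01,  1.12457126e-04,  3.04922622e-04,
        -6.81333456e-04],
       [-2.58882912e-04, -2.91577532e-01,  9.56547163e-01,
        -1.42820998e-01],
       [ 0.00000000e+00,  0.00000000e+00,  0.00000000e+00,
         1.00000000e+00]])}
{'clock': 0.1, 'q': array([ 1.16851548,  0.59204765,  0.04831276,  1.60973203, -0.03332408,
        0.94273543, -0.03367984]), 'joint_vel': array([-0.00231739, -0.00102021, -0.00029509, -0.00434962, -0.0007679 ,
        0.00116768,  0.00034365]), 'joint_torque': array([ 4.27647101e-03, -5.50001693e+01,  1.55335139e+00, -1.98824966e+01,
        9.70862573e-03,  3.91872090e-03, -6.69422917e-06]), 'ee_pos': array([ 0.22009693, -0.68996597,  0.23022663]), 'eef_rot': array([-1.03669727e-03,  9.88098883e-01,  1.53816371e-01, -2.13998434e-04]), 'wrist_force': array([ 0.24007576,  0.57445502, -0.11009525]), 'moment': array([-0.01488938, -0.00875044,  0.0291961 ]), 'finger_force': 0.0, 'gripper_width': 0.08533571152566044} 0.0187
```

View pics/p1.png

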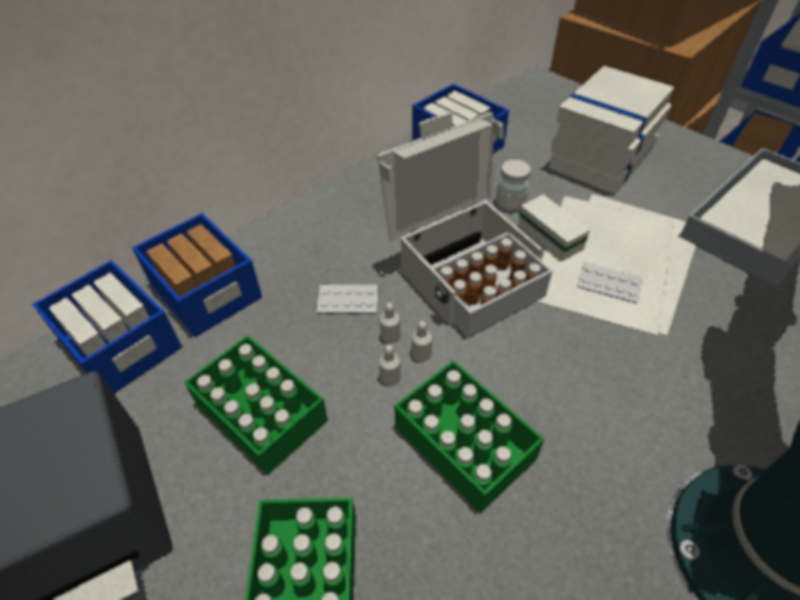

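View pics/p2.png

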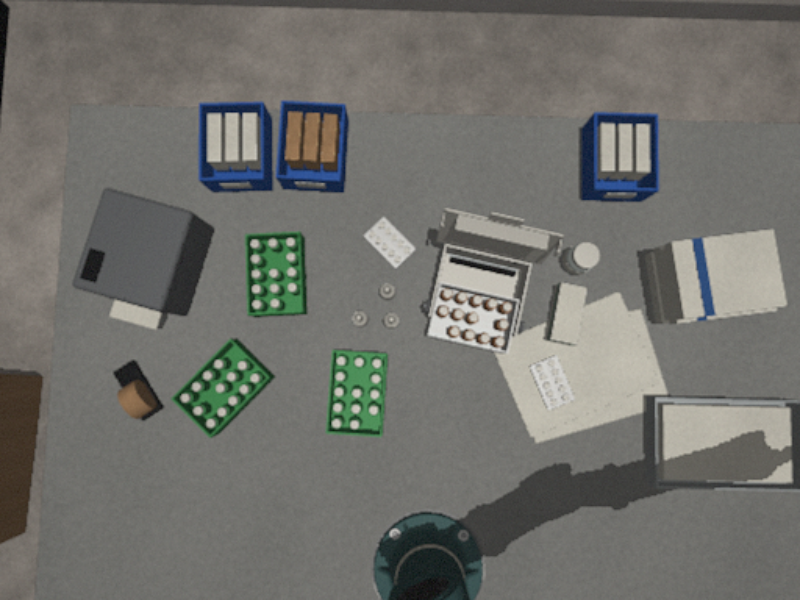

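Tray-shaped candidates in the top view (800 x 600 picture): three green ones at (275,275), (222,388) and (357,392), and the aluminium one with amber vials in the white case at (473,318). Only the last fits the description. The droppers are at (387,290), (360,318) and (391,319), the carton at (567,313), and the jar at (583,257). I'll confirm with one enlarged crop.

```bash
python3 - <<'E'
import cv2,numpy as np
a=cv2.imread("pics/side.png");b=cv2.imread("pics/top.png")
# top crop cols 262-372 rows 125-235 x5 ; side crop cols 235-360, rows 65-225
c=cv2.resize(b[125:235,265:365],None,fx=4,fy=5.4,interpolation=cv2.INTER_CUBIC)
c=cv2.resize(b[125:235,265:365],(400,440),interpolation=cv2.INTER_CUBIC)
d=cv2.resize(a[70:220,235:360],(400,480),interpolation=cv2.INTER_CUBIC)
o=np.zeros((480,800,3),np.uint8);o[:440,:400]=c;o[:,400:]=d
cv2.imwrite("pics/p3.png",o)
E
```

```text
(no output)
```

View pics/p3.png

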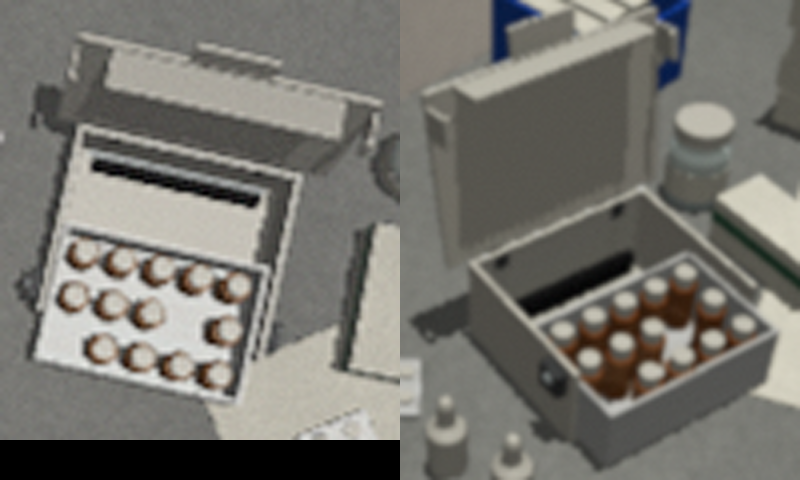

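The crop confirms it: an aluminium tray with amber vials stands in the white case, front rim from crop (34,360) to (238,402), with the case's back top edge from (80,125) to (302,175). Next I'll fit the poses.

```bash
cat > h.py <<'E'
import numpy as np
from rig import env
P={n:env.camera_params(n) for n in("side","top")}
def proj(n,X):
    p=P[n];f=192/np.tan(np.radians(p["vertical_fov"]/2));c=np.atleast_2d(X)@p["R"].T+p["t"]
    return np.c_[p["cx"]+f*c[:,0]/c[:,2],p["cy"]+f*c[:,1]/c[:,2]]
def rz(a):return np.array([[np.cos(a),-np.sin(a),0],[np.sin(a),np.cos(a),0],[0,0,1]])
E
python3 - <<'E'
from h import *
from scipy.optimize import least_squares
T=lambda u,v:(265+u/4,125+v/4)
S=lambda u,v:(235+(u-400)/3.2,70+v/3.2)
t=.067
obs=[("top",T(34,360),'t',(-.056,.083,t)),("top",T(238,402),'t',(-.056,-.083,t)),("top",T(268,268),'t',(.056,-.083,t)),("top",T(70,232),'t',(.056,.083,t)),
("top",T(80,126),'c',(.075,.09,.08)),("top",T(302,176),'c',(.075,-.09,.08)),
("side",S(471,262),'c',(.075,.09,.08)),("side",S(645,187),'c',(.075,-.09,.08)),
("side",S(610,412),'t',(-.056,.083,t)),("side",S(775,332),'t',(-.056,-.083,t)),
("top",T(80,35),'l',(-.154,.1085,0)),("top",T(382,102),'l',(-.154,-.1085,0)),
("top",T(197,44),'l',(-.179,.03,.003)),("top",T(282,64),'l',(-.179,-.03,.003))]
def f(p):
    x,y,a,tx,l=p;r=[]
    for n,uv,k,q in obs:
        q=np.array(q)
        if k=='t':q=q+[tx,0,0]
        if k=='l':q=np.array([.075,0,.08])+[q[0]*np.cos(l)+q[2]*np.sin(l),q[1],-q[0]*np.sin(l)+q[2]*np.cos(l)]
        r+=list((proj(n,rz(a)@q+[x,y,0])-uv)[0])
    return np.array(r)
s=least_squares(f,[.6,0,-.2,-.04,1.75],loss="soft_l1");print(s.x);print(f(s.x).reshape(-1,2).round(1))
# objects, z of top
R=P["top"]["R"];tt=P["top"]["t"];F=192/np.tan(np.radians(P["top"]["vertical_fov"]/2))
def back(u,v,z):
    d=R.T@[(u-P["top"]["cx"])/F,(v-P["top"]["cy"])/F,1];c=-R.T@tt;return (c+d*(z-c[2])/d[2])[:2].round(3)
for n,u,v,z in[("d1",387,290,.078),("d2",360,318,.078),("d3",391,319,.078),("carton",567,313,.05),("jar",583,255,.085),("bl",390,242,.009)]:
    w=back(u*.64,v*.64,z);print(n,w,"case:",(rz(s.x[2]).T[:2,:2]@(w-s.x[:2])).round(3))
E
```

```text
[ 0.56252935 -0.08813506 -0.20613871 -0.05369974  1.78867236]
[[-0.3 -0.4]
 [ 0.4  1.3]
 [ 0.5  0.1]
 [-1.3 -2.9]
 [-0.6  0.2]
 [-0.1  0.7]
 [-0.6 -0.5]
 [ 0.  -0.8]
 [ 0.1  0.2]
 [ 1.9 -1.9]
 [-0.6  0.2]
 [ 0.5  1.2]
 [-0.3 -0.5]
 [ 0.1 -0.5]]
d1 [0.56  0.098] case: [-0.041  0.182]
d2 [0.503 0.15 ] case: [-0.107  0.221]
d3 [0.503 0.088] case: [-0.094  0.16 ]
carton [ 0.525 -0.27 ] case: [ 0.    -0.186]
jar [ 0.64  -0.293] case: [ 0.118 -0.185]
bl [0.67  0.096] case: [0.068 0.202]
```

```bash
cat >> h.py <<'E'
from scipy.spatial.transform import Rotation as Ro
C=np.array([.5625,-.0881,0]);YAW=-.206
def state():
    o=env.get_obs();q=o["eef_rot"];return o,o["ee_pos"],Ro.from_quat(np.r_[q[1:],q[0]])
def go(x,y,z,tilt=0):
    o,p,R=state()
    W=Ro.from_matrix(rz(YAW))*Ro.from_euler('y',-tilt)*Ro.from_euler('x',np.pi)  # tilt>0: tip leans forward (+x)
    tgt=rz(YAW)@[x,y,z]+C*[1,1,0]
    print("t",o["clock"],"case",(rz(YAW).T@(p-C)).round(4),"F(case)",(rz(YAW).T@o["wrist_force"]).round(2),"toolz",R.apply([0,0,1]).round(3))
    print("d now-axes",R.inv().apply(tgt-p).round(4),"rotvec",(R.inv()*W).as_rotvec().round(4),"d target-axes",W.inv().apply(tgt-p).round(4))
E
python3 -c "
from h import *
go(-.15,0,.20,.1)"
python3 -m inch '[[0,0,0,0,0,0.103],[0,0,0,0,0,0.103],[0,0,0,0,0,0.103],[0,0,0,0,0,0.103],[0,0,0,0,0,0.103],[0,0,0,0,0,0]]' 0
python3 -c "
from h import *
go(-.14,0,.20,.1)"
```

```text
t 0.1 case [-0.2121 -0.6592  0.2302] F(case) [ 0.12  0.61 -0.11] toolz [-0.001  0.002 -1.   ]
d now-axes [ 0.3786 -0.5431  0.0313] rotvec [-0.0278  0.0984  0.5143] d target-axes [ 0.0587 -0.6592  0.0363]
clock: 0.6
ee_pos: [0.2205, -0.6902, 0.2306]
eef_rot: [-0.001, 0.995, -0.104, -0.001]
wrist_force: [-0.1, 0.1, 0.2]
gripper_width: 0.0125
finger_force: 0.0
t 0.6 case [-0.2117 -0.6593  0.2306] F(case) [-0.1   0.11  0.25] toolz [-0.001  0.001 -1.   ]
d now-axes [ 0.0706 -0.6594  0.0311] rotvec [-0.0009  0.1011 -0.0017] d target-axes [ 0.0682 -0.6593  0.0376]
```

```bash
python3 -m inch '[[0.004,-0.041,0,0,0,0],[0.004,-0.041,0,0,0,0],[0.004,-0.041,0,0,0,0],[0.004,-0.041,0,0,0,0],[0.004,-0.041,0,0,0,0],[0.004,-0.041,0,0,0,0],[0.004,-0.041,0,0,0,0],[0.004,-0.041,0,0,0,0]]'
python3 -m inch '[[0.004,-0.041,0,0,0,0],[0.004,-0.041,0,0,0,0],[0.004,-0.041,0,0,0,0],[0.004,-0.041,0,0,0,0],[0.004,-0.041,0,0,0,0],[0.004,-0.041,0,0,0,0],[0.004,-0.041,0,0,0,0],[0,0,0,0,0.1,0]]'
python3 -c "
from h import *
go(-.14,0,.035,.1)"
```

```text
clock: 1.27
ee_pos: [0.3189, -0.3742, 0.2313]
eef_rot: [-0.0, 0.995, -0.102, -0.0]
wrist_force: [0.9, -0.2, 0.7]
gripper_width: -0.0001
finger_force: 0.0
clock: 1.93
ee_pos: [0.4133, -0.0939, 0.2327]
eef_rot: [0.004, 0.994, -0.095, 0.054]
wrist_force: [0.8, -1.4, -1.0]
gripper_width: -0.0002
finger_force: 0.0
t 1.9333 case [-0.1449 -0.0362  0.2327] F(case) [ 1.06 -1.2  -0.97] toolz [ 0.108 -0.017 -0.994]
d now-axes [-0.0161 -0.0355  0.1972] rotvec [-0.005  -0.0091  0.0154] d target-axes [-0.0149 -0.0362  0.1972]
```

```bash
python3 -m inch '[[-0.004,-0.009,0.03,0,0,0.004],[-0.004,-0.009,0.03,0,0,0.004],[-0.004,-0.009,0.03,0,0,0.004],[-0.003,-0.009,0.03,0,0,0.003],[0,0,0.03,0,-0.009,0],[0,0,0.03,0,0,0],[0,0,0.017,0,0,0],[0,0,0,0,0,0]]'
python3 -c "
from h import *
go(-.14,0,.035,.1)"
```

```text
clock: 2.6
ee_pos: [0.414, -0.0686, 0.0656]
eef_rot: [0.008, 0.993, -0.108, 0.04]
wrist_force: [0.8, -1.3, 0.5]
gripper_width: -0.0
finger_force: 0.0
t 2.6 case [-0.1494 -0.0113  0.0656] F(case) [ 1.07 -1.1   0.5 ] toolz [ 0.079 -0.025 -0.997]
d now-axes [ 0.0067 -0.0116  0.0312] rotvec [ 0.009   0.0178 -0.0104] d target-axes [ 0.0063 -0.0113  0.0314]
```

```bash
python3 -m inch '[[0.003,-0.005,0.016,0.004,0.008,-0.005],[0.003,-0.006,0.016,0.004,0.008,-0.005],[0,0,0,0,0,0],[0,0,0,0,0,0],[0,0,0,0,0,0]]'
python3 -c "
from h import *
go(-.13,0,.035,.1)"
```

```text
clock: 3.02
ee_pos: [0.4166, -0.0686, 0.0587]
eef_rot: [0.011, 0.993, -0.109, 0.043]
wrist_force: [-0.4, -0.6, -0.2]
gripper_width: 0.0
finger_force: 0.0
t 3.0167 case [-0.1468 -0.0107  0.0587] F(case) [-0.29 -0.64 -0.17] toolz [ 0.082 -0.032 -0.996]
d now-axes [ 0.0146 -0.0112  0.0249] rotvec [ 0.0143  0.013  -0.0115] d target-axes [ 0.0144 -0.0107  0.0252]
```

```bash
python3 -c "
from h import *
print(env.get_obs()['q'].round(2))"
python3 -m inch '[[0.012,0,0,0,0,0],[0.006,-0.006,0,0.007,0.006,-0.006],[0,-0.005,0,0.007,0.006,-0.006],[0,0,0.012,0,0,0],[0,0,0.012,0,0,0],[0,0,0,0,0,0]]'
python3 -c "
from h import *
go(-.13,0,.03,.1);print(env.get_obs()['q'].round(2))"
```

```text
[ 0.07  0.55 -0.05  2.45  0.73  0.08 -2.48]
clock: 3.52
ee_pos: [0.4373, -0.0617, 0.0419]
eef_rot: [0.006, 0.994, -0.101, 0.048]
wrist_force: [-0.2, -0.8, -0.2]
gripper_width: 0.0001
finger_force: 0.0
t 3.5167 case [-0.1279  0.0002  0.0419] F(case) [-0.04 -0.81 -0.2 ] toolz [ 0.094 -0.021 -0.995]
d now-axes [-0.0032  0.0002  0.0116] rotvec [0.0016 0.0038 0.0033] d target-axes [-0.0032  0.0002  0.0116]
[ 0.09  0.6  -0.09  2.42  1.08  0.08 -2.83]
```

```bash
python3 -m inch '[[0.002,0,0.005,0,0,0],[0.002,0,0.004,0,0,0],[0.003,0,0,0,0,0],[0.002,0,0,0,0,0],[0.002,0,0,0,0,0],[0,0,0,0,0,0]]'
python3 -c "
from h import *
go(-.078,0,.03,.1);print(env.get_obs()['q'].round(2))"
```

```text
clock: 4.02
ee_pos: [0.4494, -0.0647, 0.0348]
eef_rot: [0.006, 0.994, -0.103, 0.048]
wrist_force: [-0.4, -1.0, -0.3]
gripper_width: 0.0001
finger_force: 0.1
t 4.0167 case [-0.1155 -0.0002  0.0348] F(case) [-0.21 -1.03 -0.28] toolz [ 0.095 -0.021 -0.995]
d now-axes [ 0.0368 -0.0003  0.0084] rotvec [0.0015 0.0024 0.0001] d target-axes [ 0.0368 -0.0002  0.0085]
[ 0.16  0.62 -0.17  2.39  1.22  0.12 -2.96]
```

```bash
python3 -m inch '[[0.003,0,0.0008,0,0,0],[0.002,0,0.0005,0,0,0],[0.002,0,0.0003,0,0,0],[0.002,0,0.0003,0,0,0],[0.002,0,0.0003,0,0,0]]'
python3 -c "
from h import *
go(-.078,0,.03,.1);print(env.get_obs()['q'].round(2))"
python3 -m inch '[[0.002,0,0.0005,0,0,0],[0.002,0,0.0005,0,0,0],[0.002,0,0.0003,0,0,0],[0.002,0,0.0003,0,0,0]]'
python3 -c "
from h import *
go(-.078,0,.03,.1);print(env.get_obs()['q'].round(2))"
```

```text
clock: 4.43
ee_pos: [0.4605, -0.0672, 0.0334]
eef_rot: [0.006, 0.994, -0.103, 0.048]
wrist_force: [-1.3, 0.0, 0.8]
gripper_width: -0.0
finger_force: 0.5
t 4.4333 case [-0.1041 -0.0004  0.0334] F(case) [-1.32 -0.26  0.76] toolz [ 0.095 -0.022 -0.995]
d now-axes [ 0.0257 -0.0004  0.006 ] rotvec [0.002  0.0026 0.0004] d target-axes [ 0.0256 -0.0004  0.006 ]
[ 0.2   0.63 -0.22  2.36  1.17  0.16 -2.91]
clock: 4.77
ee_pos: [0.4685, -0.0688, 0.0326]
eef_rot: [0.006, 0.994, -0.102, 0.048]
wrist_force: [-1.4, -0.5, 0.1]
gripper_width: 0.0001
finger_force: 0.6
t 4.7667 case [-0.0959 -0.0003  0.0326] F(case) [-1.3  -0.8   0.15] toolz [ 0.095 -0.022 -0.995]
d now-axes [ 0.0176 -0.0003  0.0043] rotvec [0.002  0.0025 0.0005] d target-axes [ 0.0176 -0.0003  0.0044]
[ 0.23  0.64 -0.26  2.34  1.14  0.19 -2.87]
```

```bash
python3 -m inch '[[0.002,0,0.0003,0,0,0],[0.002,0,0.0003,0,0,0],[0.002,0,0.0003,0,0,0],[0.002,0,0.0003,0,0,0],[0.002,0,0.0003,0,0,0]]'
python3 -c "
from h import *
go(-.07,0,.03,.1)"
python3 -m inch '[[0.001,0,0.0001,0,0,0],[0.001,0,0.0001,0,0,0],[0.001,0,0.0001,0,0,0]]'
python3 -c "
from h import *
go(-.07,0,.03,.1)"
```

```text
clock: 5.18
ee_pos: [0.4784, -0.0709, 0.0321]
eef_rot: [0.006, 0.994, -0.103, 0.048]
wrist_force: [-0.8, 0.6, 1.0]
gripper_width: -0.0002
finger_force: 0.5
t 5.1833 case [-0.0858 -0.0004  0.0321] F(case) [-0.92  0.46  0.99] toolz [ 0.095 -0.022 -0.995]
d now-axes [ 0.0156 -0.0004  0.0036] rotvec [0.002  0.0025 0.0005] d target-axes [ 0.0156 -0.0004  0.0037]
clock: 5.43
ee_pos: [0.4812, -0.0715, 0.0321]
eef_rot: [0.006, 0.994, -0.103, 0.048]
wrist_force: [-1.2, 0.5, 1.0]
gripper_width: 0.0001
finger_force: 0.5
t 5.4333 case [-0.083  -0.0004  0.0321] F(case) [-1.27  0.24  0.95] toolz [ 0.095 -0.022 -0.995]
d now-axes [ 0.0127 -0.0004  0.0034] rotvec [0.0021 0.0025 0.0004] d target-axes [ 0.0127 -0.0004  0.0034]
```

```bash
cat > c.py <<'E'
from h import *
import sys
o,p,R=state();f=rz(YAW).T@o["wrist_force"];print("case",(rz(YAW).T@(p-C)).round(4),f.round(2),"t",round(o["clock"],2));sys.exit(int(abs(f[0])>3))
E
M='python3 -m inch'
$M '[[0.001,0,0.0001,0,0,0],[0.001,0,0.0001,0,0,0]]' >/dev/null && python3 c.py &&
$M '[[0.001,0,0.0001,0,0,0],[0.001,0,0.0001,0,0,0]]' >/dev/null && python3 c.py &&
$M '[[0.001,0,0.0001,0,0,0],[0.001,0,0.0001,0,0,0]]' >/dev/null && python3 c.py &&
$M '[[0.001,0,0.0001,0,0,0],[0.001,0,0.0001,0,0,0]]' >/dev/null && python3 c.py &&
$M '[[0.001,0,0.0001,0,0,0],[0.001,0,0.0001,0,0,0]]' >/dev/null && python3 c.py &&
$M '[[0.001,0,0.0001,0,0,0],[0.001,0,0.0001,0,0,0]]' >/dev/null && python3 c.py
```

```text
case [-0.081  -0.0004  0.0321] [-0.74  0.87  0.48] t 5.6
case [-0.0789 -0.0004  0.0321] [-0.47 -0.33 -0.01] t 5.77
case [-0.0769 -0.0003  0.0321] [-1.47  0.12 -0.29] t 5.93
case [-0.0749 -0.0003  0.0321] [-1.15  0.14  0.24] t 6.1
case [-0.0728 -0.0004  0.0321] [-0.82  0.27  0.29] t 6.27
case [-0.0708 -0.0003  0.0321] [-1.02  0.5   0.51] t 6.43
```

```bash
M='python3 -m inch'
$M '[[0.001,0,0.0001,0,0,0],[0.001,0,0.0001,0,0,0]]' >/dev/null && python3 c.py &&
$M '[[0.001,0,0.0001,0,0,0],[0.001,0,0.0001,0,0,0]]' >/dev/null && python3 c.py &&
$M '[[0.001,0,0.0001,0,0,0],[0.001,0,0.0001,0,0,0]]' >/dev/null && python3 c.py &&
$M '[[0.001,0,0.0001,0,0,0],[0.001,0,0.0001,0,0,0]]' >/dev/null && python3 c.py &&
$M '[[0.001,0,0.0001,0,0,0],[0.001,0,0.0001,0,0,0]]' >/dev/null && python3 c.py
```

```text
case [-0.0688 -0.0004  0.0321] [-1.27 -0.62  0.09] t 6.6
case [-0.0668 -0.0004  0.0321] [-1.4  -0.18  0.06] t 6.77
case [-0.0658 -0.0007  0.0319] [-4.    0.43  2.46] t 6.93
```

```bash
M='python3 -m inch'
$M '[[0.0007,0,0,0,0,0],[0,0,0,0,0,0]]' >/dev/null; python3 c.py
$M '[[0,0,0,0,0,0],[0,0,0,0,0,0]]' >/dev/null; python3 c.py
```

```text
case [-0.0658 -0.0007  0.0318] [-4.94 -0.61  3.05] t 7.1
case [-0.0658 -0.0007  0.0318] [-4.69 -0.15  1.55] t 7.27
```

```bash
M='python3 -m inch'
$M '[[0.001,0,0,0,0,0],[0,0,0,0,0,0]]' >/dev/null; python3 c.py
$M '[[0.0006,0,0,0,0,0],[0,0,0,0,0,0],[0,0,0,0,0,0],[0,0,0,0,0,0]]' >/dev/null; python3 c.py
```

```text
case [-0.0657 -0.0007  0.0318] [-6.81 -0.76  4.18] t 7.43
case [-0.0658 -0.0007  0.0318] [-6.21  0.03  4.61] t 7.77
```

```bash
M='python3 -m inch'
$M '[[0.0008,0,-0.0005,0,0,0],[0,0,0,0,0,0],[0,0,0,0,0,0],[0,0,0,0,0,0]]' >/dev/null; python3 c.py
$M '[[-0.002,0,0,0,0,0],[-0.004,0,0,0,0,0],[-0.006,0,0,0,0,0],[-0.01,0,0,0,0,0],[-0.01,0,-0.005,0,0,0],[0,0,-0.03,0,0,0],[0,0,-0.04,0,0,0],[0,0,-0.04,0,0,0]]'
python3 - <<'E'
from h import *
go(.175,0,.32,0);print(env.get_obs()['q'].round(2))
import cv2
a=env.get_image("side")[70:220,235:360];b=env.get_image("top")[125:235,265:365]
o=np.zeros((480,800,3),np.uint8);o[:440,:400]=cv2.resize(b,(400,440),interpolation=2);o[:,400:]=cv2.resize(a,(400,480),interpolation=2)
cv2.imwrite("pics/p4.png",o)
E
```

```text
case [-0.0658 -0.0008  0.0319] [-7.86  0.55  0.81] t 8.1
clock: 8.77
ee_pos: [0.4588, -0.0659, 0.1451]
eef_rot: [0.006, 0.994, -0.101, 0.047]
wrist_force: [0.9, -1.6, 0.0]
gripper_width: 0.0001
finger_force: 0.0
t 8.7667 case [-0.1061  0.0005  0.1451] F(case) [ 1.21 -1.34  0.03] toolz [ 0.092 -0.021 -0.995]
d now-axes [ 0.2964  0.0016 -0.1475] rotvec [ 0.0022 -0.0951  0.0025] d target-axes [ 0.2811  0.0005 -0.1749]
[ 0.57  0.46 -0.69  2.3   0.7   0.49 -2.46]
```

View pics/p4.png

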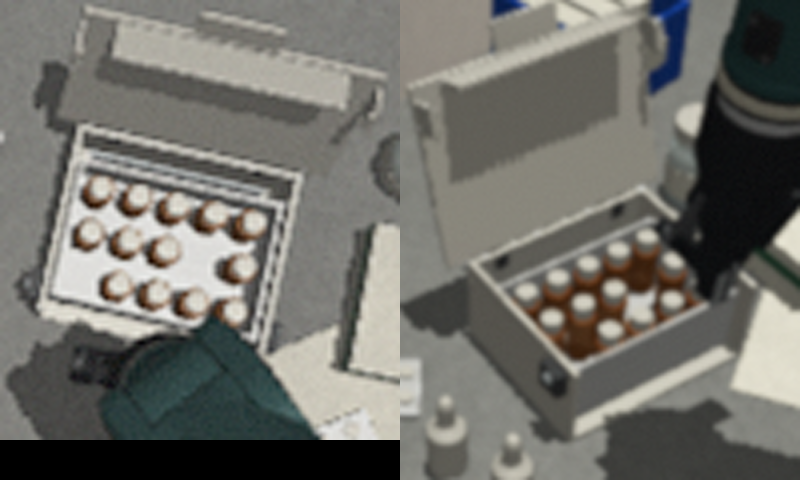

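The picture shows the tray fully inside, its front rim behind the case's front edge (crop (55,297)-(255,340)), and the lid sunk back to about its stop (lip at (200,12)). I'll go up and over, behind the lid.

```bash
python3 -m inch '[[0,0,-0.035,0,-0.02,0],[0,0,-0.035,0,-0.02,0],[0,0,-0.035,0,-0.02,0],[0,0,-0.035,0,-0.02,0],[0,0,-0.035,0,-0.015,0],[0.03,0,0,0,0,0],[0.036,0,0,0,0,0],[0,0,0,0,0,0]]'
python3 -c "
from h import *
go(.18,0,.32,0);print(env.get_obs()['q'].round(2))"
```

```text
clock: 9.53
ee_pos: [0.5213, -0.0805, 0.3201]
eef_rot: [0.001, 0.994, -0.105, 0.006]
wrist_force: [0.5, -0.7, -0.2]
gripper_width: -0.0
finger_force: 0.0
t 9.5333 case [-0.0419 -0.001   0.3201] F(case) [ 0.67 -0.59 -0.16] toolz [ 0.011 -0.003 -1.   ]
d now-axes [ 0.2219 -0.0019  0.0027] rotvec [ 0.0002 -0.0116 -0.004 ] d target-axes [ 2.219e-01 -1.000e-03  1.000e-04]
[ 0.8   0.35 -0.94  1.93  0.34  1.01 -2.07]
```

```bash
python3 -m inch '[[0.036,0,0,0,-0.01,0],[0.037,0,0,0,0,0],[0.037,0,0,0,0,0],[0.037,0,0,0,0,0],[0.037,0,0,0,0,0],[0.037,0,0,0,0,0],[0,0,0,0,0,0]]'
python3 -c "
from h import *
go(.18,0,.205,0);print(env.get_obs()['q'].round(2))"
```

```text
clock: 10.12
ee_pos: [0.7366, -0.1253, 0.3149]
eef_rot: [0.001, 0.995, -0.105, -0.002]
wrist_force: [0.7, -0.1, -0.3]
gripper_width: 0.0001
finger_force: 0.0
t 10.1167 case [ 0.1781 -0.0008  0.3149] F(case) [ 0.72  0.09 -0.33] toolz [-0.004 -0.001 -1.   ]
d now-axes [ 0.0023 -0.001   0.1099] rotvec [ 0.0015  0.0038 -0.0035] d target-axes [ 0.0019 -0.0008  0.1099]
[ 0.58  0.67 -0.81  1.44  0.5   1.25 -2.07]
```

```bash
python3 -m inch '[[0,0,0.035,0,0,0],[0,0,0.035,0,0,0],[0,0,0.035,0,0,0],[0,0,0.005,0,0,0],[-0.005,0,0,0,0,0],[-0.008,0,0,0,0,0],[-0.005,0,0,0,0,0],[0,0,0,0,0,0]]'
python3 c.py
```

```text
clock: 10.78
ee_pos: [0.7127, -0.1184, 0.211]
eef_rot: [0.001, 0.995, -0.102, -0.002]
wrist_force: [-0.6, 0.5, 1.0]
gripper_width: 0.0003
finger_force: 0.1
case [0.1533 0.001  0.211 ] [-0.68  0.35  0.98] t 10.78
```

```bash
M='python3 -m inch'
$M '[[-0.004,0,0,0,0,0],[-0.004,0,0,0,0,0],[-0.004,0,0,0,0,0]]' >/dev/null; python3 c.py
$M '[[-0.003,0,0,0,0,0],[-0.003,0,0,0,0,0],[-0.003,0,0,0,0,0],[-0.003,0,0,0,0,0]]' >/dev/null; python3 c.py
```

```text
case [0.1449 0.0006 0.212 ] [ 4.96  0.03 10.54] t 11.03
case [0.1355 0.0006 0.2146] [ 4.62 -1.46 16.65] t 11.37
```

```bash
M='python3 -m inch'
$M '[[0.002,0,-0.006,0,0,0],[0.002,0,-0.006,0,0,0],[0.001,0,-0.006,0,0,0],[0,0,-0.002,0,0,0],[0,0,0,0,0,0]]' >/dev/null; python3 c.py
python3 - <<'E'
from h import *
import cv2
go(.1,0,.23,0)
cv2.imwrite("pics/p5.png",cv2.resize(env.get_image("side")[40:200,220:380],(600,600),interpolation=2))
E
```

```text
case [1.345e-01 2.000e-04 2.284e-01] [1.03 0.52 0.12] t 11.78
t 11.7833 case [1.345e-01 2.000e-04 2.284e-01] F(case) [1.03 0.52 0.12] toolz [-0.007 -0.    -1.   ]
d now-axes [-0.0345  0.0002 -0.0013] rotvec [0.0019 0.0069 0.0003] d target-axes [-0.0345  0.0002 -0.0016]
```

View pics/p5.png

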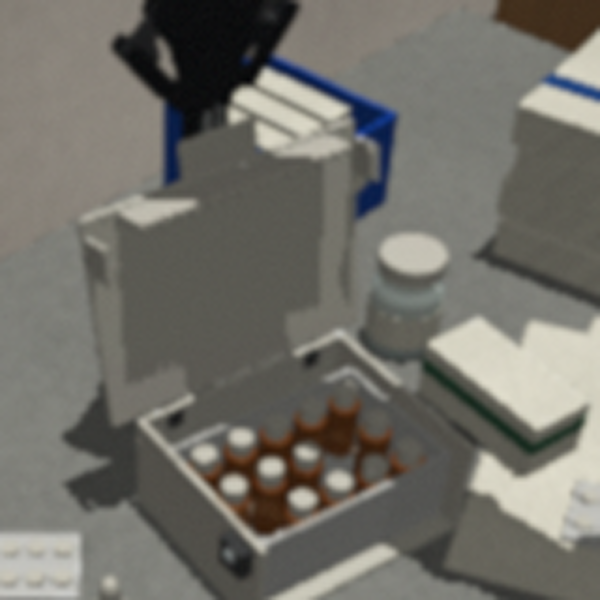

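The fingertips are behind the lip at (205,130), the lid leans back slightly, and the vertical load is gone. I'll pull it forward.

```bash
M='python3 -m inch'
$M '[[-0.003,0,0,0,0,0],[-0.004,0,0,0,0,0],[-0.004,0,0,0,0,0],[-0.004,0,0,0,0,0]]' >/dev/null; python3 c.py
$M '[[-0.004,0,0,0,0,0],[-0.004,0,0,0,0,0],[-0.004,0,0,0,0,0],[-0.004,0,0,0,0,0]]' >/dev/null; python3 c.py
```

```text
case [1.186e-01 1.000e-04 2.278e-01] [0.51 0.5  0.55] t 12.17
case [1.027e-01 1.000e-04 2.282e-01] [-0.03  0.09  0.18] t 12.5
```

```bash
M='python3 -m inch'
$M '[[-0.004,0,0,0,0,0],[-0.004,0,0,0,0,0],[-0.004,0,0,0,0,0],[-0.004,0,0,0,0,0]]' >/dev/null; python3 c.py
$M '[[-0.004,0,0,0,0,0],[-0.004,0,0,0,0,0],[-0.004,0,0,0,0,0]]' >/dev/null; python3 c.py
python3 - <<'E'
from h import *
import cv2
cv2.imwrite("pics/p6.png",cv2.resize(env.get_image("side")[40:200,220:380],(600,600),interpolation=2))
E
```

```text
case [0.0868 0.     0.2283] [ 0.47 -1.57  0.43] t 12.83
case [7.470e-02 1.000e-04 2.283e-01] [-0.79  0.24  0.67] t 13.08
```

View pics/p6.png

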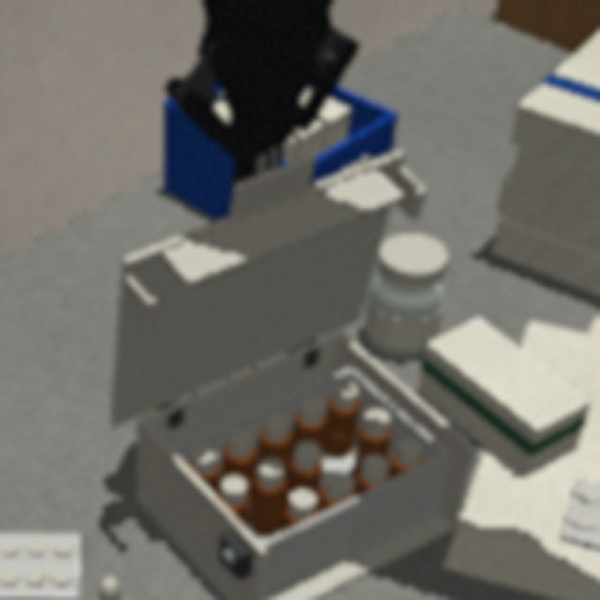

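The lid is following, just past upright (lip at (270,190)).

```bash
M='python3 -m inch'
$M '[[-0.003,0,0,0,0,0],[-0.003,0,0,0,0,0],[-0.003,0,0,0,0,0],[-0.003,0,0,0,0,0]]' >/dev/null; python3 c.py
$M '[[-0.003,0,0,0,0,0],[-0.003,0,0,0,0,0],[-0.003,0,0,0,0,0],[-0.003,0,0,0,0,0]]' >/dev/null; python3 c.py
$M '[[-0.003,0,0,0,0,0],[-0.003,0,0,0,0,0],[-0.003,0,0,0,0,0],[-0.003,0,0,0,0,0]]' >/dev/null; python3 c.py
$M '[[0,0,-0.005,0,0,0],[0,0,-0.03,0,0,0],[0,0,-0.03,0,0,0],[0,0,-0.03,0,0,0],[0,0,0,0,0,0],[0,0,0,0,0,0],[0,0,0,0,0,0]]' ; python3 c.py
python3 - <<'E'
from h import *
import cv2
cv2.imwrite("pics/p7.png",cv2.resize(env.get_image("side")[40:200,220:380],(600,600),interpolation=2))
go(-.091,0,.2,0)
E
```

```text
case [6.300e-02 1.000e-04 2.285e-01] [-0.45 -0.38 -1.04] t 13.47
case [5.100e-02 1.000e-04 2.286e-01] [-0.28  0.18  0.33] t 13.8
case [3.900e-02 1.000e-04 2.287e-01] [-0.17 -0.19  0.08] t 14.13
clock: 14.72
ee_pos: [0.6014, -0.0963, 0.3235]
eef_rot: [0.001, 0.995, -0.103, -0.004]
wrist_force: [0.5, -0.2, -0.2]
gripper_width: -0.0
finger_force: 0.0
case [ 0.0397 -0.      0.3235] [ 0.5  -0.14 -0.18] t 14.72
t 14.7667 case [ 3.930e-02 -3.000e-04  3.227e-01] F(case) [ 0.47 -0.78 -0.84] toolz [-0.01  -0.001 -1.   ]
d now-axes [-0.1291 -0.0006  0.1239] rotvec [0.0027 0.0094 0.0001] d target-axes [-0.1303 -0.0003  0.1227]
```

View pics/p7.png

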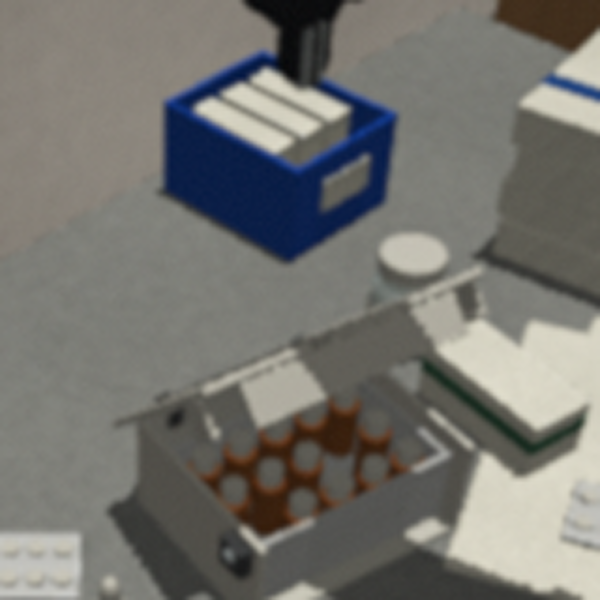

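The lid is already falling by itself (edge from (120,420) to (480,268)), with the tool well clear. I'll move high over the lip and wait.

```bash
M='python3 -m inch'
$M '[[-0.02,0,0,0,0.009,0],[-0.025,0,0,0,0,0],[-0.025,0,0,0,0,0],[-0.025,0,0,0,0,0],[-0.025,0,0,0,0,0],[-0.01,0,0,0,0,0],[0,0,0,0,0,0],[0,0,0,0,0,0]]' >/dev/null
$M '[[0,0,0,0,0,0],[0,0,0,0,0,0],[0,0,0,0,0,0],[0,0,0,0,0,0],[0,0,0,0,0,0],[0,0,0,0,0,0],[0,0,0,0,0,0],[0,0,0,0,0,0]]' >/dev/null
$M '[[0,0,0,0,0,0],[0,0,0,0,0,0],[0,0,0,0,0,0],[0,0,0,0,0,0],[0,0,0,0,0,0],[0,0,0,0,0,0],[0,0,0,0,0,0],[0,0,0,0,0,0]]' >/dev/null
$M '[[0,0,0,0,0,0],[0,0,0,0,0,0],[0,0,0,0,0,0],[0,0,0,0,0,0],[0,0,0,0,0,0],[0,0,0,0,0,0],[0,0,0,0,0,0],[0,0,0,0,0,0]]' >/dev/null
$M '[[0,0,0,0,0,0],[0,0,0,0,0,0],[0,0,0,0,0,0],[0,0,0,0,0,0],[0,0,0,0,0,0],[0,0,0,0,0,0],[0,0,0,0,0,0],[0,0,0,0,0,0]]' >/dev/null
$M '[[0,0,0,0,0,0],[0,0,0,0,0,0],[0,0,0,0,0,0],[0,0,0,0,0,0],[0,0,0,0,0,0],[0,0,0,0,0,0],[0,0,0,0,0,0],[0,0,0,0,0,0]]' >/dev/null
python3 - <<'E'
from h import *
import cv2
go(-.091,0,.15,0);print(env.get_obs()['q'].round(2))
im=env.get_image("side")
for l,c in((.11,(0,0,255)),(0,(0,255,0))):
  for y in(.03,-.03):
    q=np.array([.075,y,.08])+[-.179*np.cos(l)+.006*np.sin(l),0,.179*np.sin(l)+.006*np.cos(l)]
    print(l,y,((proj("side",rz(YAW)@q+C)[0]-[220,40])*3.75).round())
cv2.imwrite("pics/p8.png",cv2.resize(im[40:200,220:380],(600,600),interpolation=2))
E
```

```text
t 18.7667 case [-9.000e-02  3.000e-04  3.237e-01] F(case) [ 0.64 -0.69  0.13] toolz [ 0.001 -0.002 -1.   ]
d now-axes [-1.300e-03 -1.000e-04  1.737e-01] rotvec [ 0.002  -0.0015  0.0003] d target-axes [-0.001   0.0003  0.1737]
[ 0.87  0.28 -0.99  2.01  0.29  0.99 -2.04]
0.11 0.03 [369. 514.]
0.11 -0.03 [443. 477.]
0 0.03 [367. 537.]
0 -0.03 [440. 500.]
```

View pics/p8.png

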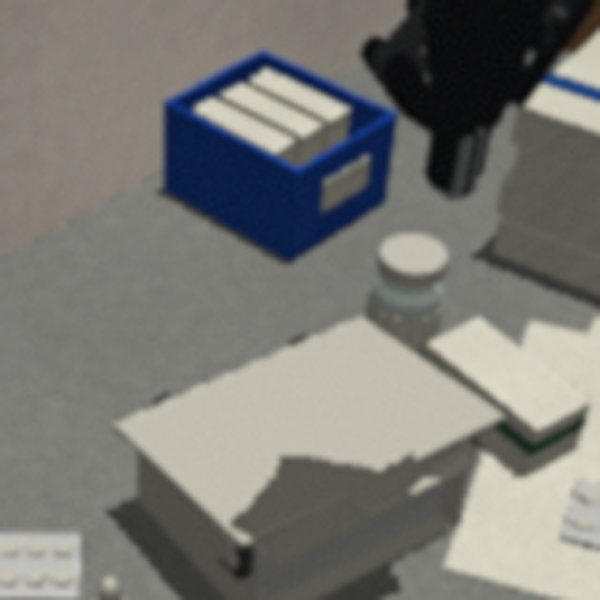

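The lid rests on its catches; the lip is in the shadow around (405,495), which agrees with 0.11. I'll descend over it.

```bash
M='python3 -m inch'
$M '[[0,0,0.025,0,0,0],[0,0,0.035,0,0,0],[0,0,0.035,0,0,0],[0,0,0.035,0,0,0],[0,0,0.03,0,0,0],[0,0,0.025,0,0,0],[0,0,0,0,0,0],[0,0,0,0,0,0]]' >/dev/null
$M '[[0,0,0,0,0,0],[0,0,0,0,0,0],[0,0,0,0,0,0],[0,0,0,0,0,0],[0,0,0,0,0,0],[0,0,0,0,0,0],[0,0,0,0,0,0],[0,0,0,0,0,0]]' >/dev/null
python3 -c "
from h import *
go(-.091,0,.11,0);print(env.get_obs()['q'].round(2))"
```

```text
t 20.15 case [-0.0896 -0.0002  0.1388] F(case) [-0.41 -0.47  0.43] toolz [ 0.001 -0.002 -1.   ]
d now-axes [-0.0014 -0.0003  0.0288] rotvec [ 0.0021 -0.0017  0.0002] d target-axes [-0.0014 -0.0002  0.0288]
[ 0.62  0.54 -0.76  2.2   0.64  0.63 -2.38]
```

```bash
M='python3 -m inch'
cat > z.py <<'E'
from h import *
import sys
o,p,R=state();f=rz(YAW).T@o["wrist_force"];print("case",(rz(YAW).T@(p-C)).round(4),f.round(2),"t",round(o["clock"],2));sys.exit(int(abs(f[2])>4))
E
$M '[[-0.001,0,0.005,0,0,0],[0,0,0.005,0,0,0],[0,0,0.004,0,0,0],[0,0,0.004,0,0,0],[0,0,0.003,0,0,0],[0,0,0.003,0,0,0]]' >/dev/null; python3 z.py &&
$M '[[0,0,0.0015,0,0,0],[0,0,0.0015,0,0,0]]' >/dev/null && python3 z.py &&
$M '[[0,0,0.0015,0,0,0],[0,0,0.0015,0,0,0]]' >/dev/null && python3 z.py &&
$M '[[0,0,0.0015,0,0,0],[0,0,0.0015,0,0,0]]' >/dev/null && python3 z.py &&
$M '[[0,0,0.0015,0,0,0],[0,0,0.0015,0,0,0]]' >/dev/null && python3 z.py
```

```text
case [-9.080e-02 -1.000e-04  1.141e-01] [ 0.81  0.13 -0.2 ] t 20.65
case [-9.070e-02 -1.000e-04  1.114e-01] [-0.23  0.6   0.16] t 20.82
case [-0.0905 -0.0002  0.1086] [0.28 0.16 0.21] t 20.98
case [-0.0905 -0.0002  0.1056] [ 0.44 -0.54  0.57] t 21.15
case [-0.0906 -0.0002  0.1031] [-2.88 -0.86 12.5 ] t 21.32
```

```bash
M='python3 -m inch'
$M '[[0,0,0,0,0,0]]' >/dev/null; python3 z.py
$M '[[0,0,0.0005,0,0,0],[0,0,0,0,0,0]]' >/dev/null; python3 z.py
```

```text
case [-0.0907 -0.0002  0.1031] [-1.65 -0.79  8.47] t 21.4
case [-0.0907 -0.0002  0.1029] [-2.71 -0.67  9.55] t 21.57
```

```bash
M='python3 -m inch'
$M '[[0,0,0.0006,0,0,0],[0,0,0,0,0,0]]' >/dev/null; python3 z.py
$M '[[0,0,0.0006,0,0,0],[0,0,0,0,0,0]]' >/dev/null; python3 z.py
```

```text
case [-0.0908 -0.0002  0.1024] [-1.79 -0.17  8.32] t 21.73
case [-0.0908 -0.0002  0.1017] [-2.21 -0.72  8.04] t 21.9
```

```bash
M='python3 -m inch'; sed -i 's/>4/>13/' z.py
$M '[[0,0,0.001,0,0,0],[0,0,0.001,0,0,0]]' >/dev/null; python3 z.py &&
$M '[[0,0,0.001,0,0,0],[0,0,0.001,0,0,0]]' >/dev/null && python3 z.py &&
$M '[[0,0,0.001,0,0,0],[0,0,0.001,0,0,0]]' >/dev/null && python3 z.py &&
$M '[[0,0,0.001,0,0,0],[0,0,0.001,0,0,0]]' >/dev/null && python3 z.py &&
$M '[[0,0,0.001,0,0,0],[0,0,0.001,0,0,0]]' >/dev/null && python3 z.py
```

```text
case [-0.0911 -0.0002  0.0997] [-2.57 -0.15  8.72] t 22.07
case [-0.0914 -0.0002  0.0973] [-1.76 -0.03  4.76] t 22.23
case [-0.0906 -0.0002  0.0949] [-0.75 -0.71  0.33] t 22.4
case [-0.0903 -0.0002  0.0928] [0.89 0.13 0.58] t 22.57
case [-0.0904 -0.0002  0.0908] [ 0.78 -1.03 -0.6 ] t 22.73
```

```bash
M='python3 -m inch'; sed -i 's/>13/>4/' z.py
$M '[[0,0,0.001,0,0,0],[0,0,0.001,0,0,0]]' >/dev/null; python3 z.py &&
$M '[[0,0,0.001,0,0,0]]' >/dev/null && python3 z.py &&
$M '[[0,0,0.001,0,0,0]]' >/dev/null && python3 z.py &&
$M '[[0,0,0.0007,0,0,0]]' >/dev/null && python3 z.py &&
$M '[[0,0,0.0007,0,0,0]]' >/dev/null && python3 z.py &&
$M '[[0,0,0.0007,0,0,0]]' >/dev/null && python3 z.py
```

```text
case [-0.0905 -0.0003  0.0888] [ 0.59 -0.49 -0.1 ] t 22.9
case [-0.0906 -0.0002  0.0879] [ 0.46 -0.25 -0.75] t 22.98
case [-0.0906 -0.0002  0.0869] [-0.6   0.85 -0.13] t 23.07
case [-0.0906 -0.0002  0.0862] [-0.   -0.07  0.54] t 23.15
case [-0.0906 -0.0002  0.0859] [-2.43 -1.06 12.41] t 23.23
```

The hard stop is at z = 0.086, which is the shut height. I'll hold briefly, retreat and check.

```bash
M='python3 -m inch'
$M '[[0,0,0,0,0,0],[0,0,0,0,0,0],[0,0,0,0,0,0]]' >/dev/null; python3 z.py
$M '[[0,0,-0.005,0,0,0],[0,0,-0.02,0,0,0],[0,0,-0.035,0,0,0],[0,0,-0.035,0,0,0],[0,0,-0.03,0,0,0],[0,0,0,0,0,0],[0,0,0,0,0,0],[0,0,0,0,0,0]]'
python3 - <<'E'
from h import *
import cv2
cv2.imwrite("pics/p9.png",cv2.resize(env.get_image("side")[60:220,220:380],(600,600),interpolation=2))
E
```

```text
case [-0.0906 -0.0003  0.086 ] [-1.15 -0.87  4.52] t 23.48
clock: 24.15
ee_pos: [0.473, -0.07, 0.2103]
eef_rot: [0.001, 0.995, -0.103, 0.0]
wrist_force: [0.1, -0.9, -0.5]
gripper_width: 0.0001
finger_force: 0.0
```

View pics/p9.png

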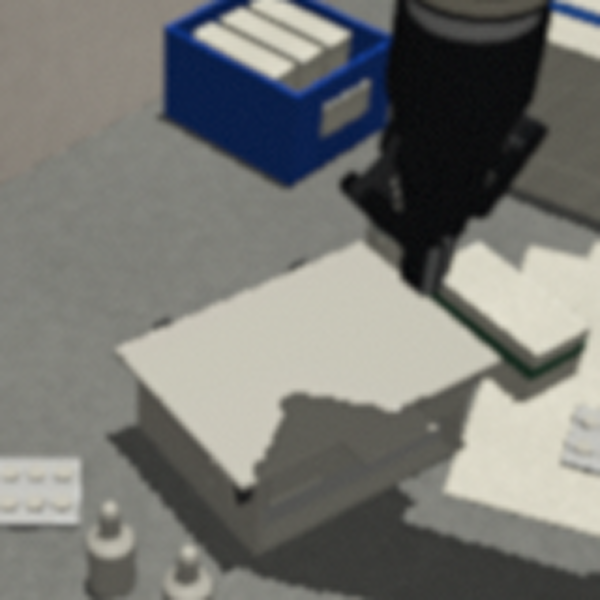

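The lid's front-left corner is at (243,490), about 20 px lower than when it rested on the catches. That matches fully shut, and the tool is clear.

```bash
python3 -c "
from rig import env
print(env.hand_in())"
```

```text
the job is handed in; nothing more can be done
None
```

I handed the job in: the tray is seated on the stop (about 8 N), the lid fell untouched onto its catches and was pressed to its hard stop (about 12 N), but the hand-in gave no verdict. On the first pull behind the lid, the gripper briefly pressed it with about 17 N, under the 25 N limit.

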